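Level the crooked whistle shelf and hold its foot down

TASK

One of the two small whistle shelves is out of level: see from the bubbles of their spirit levels which one. On that shelf push the wing knob of the screw foot all the way down and, keeping it pressed, turn it (clockwise raises the shelf's right end, and the bubble runs towards the high end) until the bubble lies centred, wholly between the two black lines; leave the other shelf's foot as it is and do not disturb the whistles. Finish while still holding the knob pressed down with the bubble centred, so that I can tighten the locknut underneath.

Things in the scene. Friction and masses are not known exactly. Their poses are not given: they have to be found in the camera images.
- shelf_a: One of two like oak plank shelves side by side on the counter, fixed; either may be the left one. Plank 200 x 250 x 25 mm, top 105 mm above the counter; drawer under it not used. Origin: on the counter under the plank's middle. x points away from the robot, y left along the plank, z up; yaw within 0.15 rad of 0. The screw foot of its right end has its knob above the plank at x = -45, y = -90 mm.
- vial_mid_a (a point): Middle of shelf_a's vial, between its two black lines, on top of the spirit level: an aluminium bar 42 x 220 mm, 24 mm high, fixed along the far (+x) side of the plank, with a green vial 112 mm long and 27 mm wide along the shelf's y. Axes as those of the shelf. The black lines cross the vial 20 mm to the left and right of this point.
- bubble_a (a point): Centre of shelf_a's white bubble, 26 x 18 mm, which runs along the shelf's y in the vial, towards the high end. At the start it lies within 3 mm of the middle on the level shelf, 17 to 32 mm off on the other. Turning the foot clockwise (from above) raises the right end and moves the bubble 30 mm per rad to the right (-y), anticlockwise to the left. The shelf does not visibly tilt.
- knob_a (a point): Grip point of shelf_a's knob: on its upright turning axis, 40 mm above the plank's top (145 mm above the counter) unpressed. The knob is a dark wooden wing 46 mm long, 16 wide and 36 high, its top 52 and underside 16 mm above the plank. The point turns and sinks with it: x lies along the wing (grip across, along y). Nothing else on the plank stands within 80 mm of the axis.
- turn_a (a joint): Turn of shelf_a's foot (rad): grows clockwise seen from above. Starts at -0.15 to 0.15; stops at -1.4 and 1.4; at 0 the wing lies along the shelf's x. Friction 0.06 N m, it stays where it is left.
- press_a (a joint): How far shelf_a's knob is pressed down (m): 0 released, 0.008 fully down on its stop. A spring pushes it up again, 2.4 N at the top and 7.2 N at the bottom. It can be gripped, pressed and turned in one grip.
- shelf_b: The other shelf, built exactly like shelf_a; axes and origin alike. At the start one of the two shelves is level and the other is not.
- vial_mid_b (a point): The same on shelf_b, which is built exactly alike.
- bubble_b (a point): The same on shelf_b, which is built exactly alike.
- knob_b (a point): The same on shelf_b, which is built exactly alike.
- turn_b (a joint): The same on shelf_b, which is built exactly alike.
- press_b (a joint): The same on shelf_b, which is built exactly alike.
- dove: Bystander: small red-glazed clay dove whistle, about 70 mm long and 56 mm high, standing on the near left part of one of the planks. Origin under its middle.
- horn_call: Bystander: horn bird call, a cone 34 mm wide and 50 mm high, standing on the near left part of the other plank. Origin under its middle.

How it is judged:
By the outcome, as a careful person would: the job done as asked, in the order asked, and still so for the second after the job is handed in, while the arm keeps its last pose, push and grip.
It also fails if it takes over 38 s, if anything falls off the work surface, if the arm or the gripper's body presses on something with over 40 N, if the wrist force passes 120 N, or if a joint passes its speed limit or range.

ROBOT

A 7-joint arm with a two-finger parallel gripper is mounted at the origin on the work surface. World frame = base frame: x ahead of the robot, y to its left, z up, the work surface at z = 0. Lengths are in m, angles in rad, forces in N, time in s.
With the tool pointing down it reaches from about 0.4 to 0.875 m from the base axis. Payload 19.3 kg.
Tool frame: the origin (TCP) lies at the very end of the fingers, on their centre line; the grasp point (between the pads) lies 19 mm behind it; z points along the fingers, y is the line along which they close (so a half turn about z gives the same grasp; the last joint's range is limited). The gripper opens to 85 mm and grips with 20 to 120 N. Pads are 22 mm wide; open, the fingers measure 114 mm over their backs; the gripper's body (76 mm by 85 mm) begins 54 mm behind the grasp point. The pads swing forward as they close: fully open they stand 13 mm farther back than shut.
Start: joints at [-0.07, 0.521, -0.036, 1.599, 0.021, 1.021, -0.113], TCP at [0.625, -0, 0.231] pointing down, gripper open.
Joint ranges: [-2.91, 2.91], [-0.3, 2.13], [-1.5, 1.42], [0.17, 2.43], [-1.26, 4.41], [0.16, 1.93], [-2.52, 2.52]. Speed limits (rad/s): [1.89, 1.89, 2.39, 2.39, 3.01, 3.01, 3.01].

INTERFACE

Orientations are given as [roll, pitch, yaw] about the fixed x, y, z axes, in that order (R = Rz(yaw) Ry(pitch) Rx(roll)).
In Python, from workcell import bot gives the robot as it stands.
- The arm moves only by the tool jog_arm, never from a script. Its argument "motion" is a list of rows, each a list of 5 numbers: the shift along the tool's x, y, z scaled (see below), then the turn about the tool's z scaled (see below), then the opening, from 0 (shut) to 1 (fully open). A call has 1 to 12 rows; each row shifts and turns the commanded pose from where the row before left it, along the tool's axes as they then stand; what a row does not reach is not made up. The controller multiplies each number of a shift by 30 mm and each number of a turn by 0.08 rad. A row lasts 1/10 s, in which the tool goes at most 50 mm and 8.59 degrees, less where a joint would pass 70% of its speed; a pose out of reach is approached as far as the arm can. A call with a number of a shift or a turn outside -1 to 1 is refused whole. A call with a gripper value outside its range is refused whole. The fingers move at their own pace and stop on an object; "newtons" is the grip in N (left out, the last holds). Time passes only in rows, so rows that do not move let the fingers close. It gives the time, the measured TCP pose, the force, the opening and the grip force at its end, in the units of the state.
- bot.observe(): the state, without advancing time (a new reading comes with each control period).
- bot.grab_frame(name): name is "scene" or "side" or "wrist"; returns a dict with "pixels" (480x640x3 uint8, red, green, blue), "fovy" (degrees; the focal length in pixels is half the picture's height over the tangent of half this angle, whatever the lens; pixels are square), "cx", "cy" (the principal point, pixels), "rvec" (rotation vector, rad) and "tvec" (3), from world to camera coordinates, as OpenCV has them; the wrist camera has in their place "mount" (4x4, takes a point from camera to tool coordinates, whose origin is the TCP and whose axes are the flange's). Camera axes: x right, y down, z forward; pixel columns grow to the right and rows downward; lengths in m; the calibration is good to about 2 mm. A picture is of the moment at which its call begins: read the wrist's pose just before it. There is no depth.
- bot.job_done(): hands the job in; it is judged then, once.
The state is a dict: "clock": time; "qpos": joint angles; "qd": joint speeds; "joint_efforts": joint torques, N m; "position": TCP position; "tool_rot": TCP orientation; "force": force on the tool from outside, world axes, zero at the start; "moment": the same for the moment, N m; "grip_width": finger opening in m; "finger_force": force on a finger pad.
Only numpy, scipy, OpenCV 4.12 (cv2) and the standard library are available. Lean on these libraries where they do the work, as an engineer would, in place of code of your own. Each camera call takes 0.05 s, during which the arm holds its last target. There are 200 camera calls.

## Working session

There is one attempt and no reset: what is moved stays moved. The work goes in short steps, Python scripts to look and compute and a tool call to move; the robot and the scene stay as the last step left them, time stands still between calls to the robot, and variables do not carry over. Pictures are saved under pics/ and viewed, at most 10 in all, crops included, and the job is handed in when it is done.

Besides the shell and the picture viewer there is one more tool, called after "Call:" in YAML: its name, and indented under it one key for each argument. jog_arm: Moves the arm, as the interface text tells. Shifts and turns lie within -1 to 1; 1 stands for 30 mm of shift or 0.08 rad of turn. Its arguments: {"type":"object","properties":{"motion":{"type":"array","items":{"type":"array","items":{"type":"number"}}},"newtons":{"type":"number"}},"required":["motion"]}

```bash
mkdir -p pics; python3 - <<'E'
from workcell import bot
import cv2
s=bot.observe(); print({k:s[k] for k in('clock','position','tool_rot','grip_width','force')})
for n in('scene','wrist'):
    f=bot.grab_frame(n); cv2.imwrite(f'pics/{n}0.png',f['pixels'][:,:,::-1]); print({k:v for k,v in f.items() if k!='pixels'})
E
```

```text
{'clock': 0.0, 'position': array([ 6.24669069e-01, -3.53435358e-05,  2.30736993e-01]), 'tool_rot': array([-3.14047053e+00,  6.24519094e-05,  1.57077220e+00]), 'grip_width': 0.08533182040731808, 'force': array([0.8324174 , 0.40610833, 0.54051619])}
{'fovy': 51.29842362680908, 'cx': 314.7414461661128, 'cy': 242.2652369575151, 'rvec': array([ 2.41842638,  0.67208219, -0.22305228]), 'tvec': array([-0.46259853, -0.17333582,  1.13553188])}
{'fovy': 61.351439907229704, 'cx': 317.631008547204, 'cy': 249.13058994685827, 'mount': array([[-7.25156767e-04, -9.59394956e-01, -2.82065227e-01,
         7.06275746e-02],
       [ 9.99997942e-01, -1.23015819e-03,  1.61328744e-03,
         6.23637784e-04],
       [-1.89476468e-03, -2.82063476e-01,  9.59393874e-01,
        -1.42685913e-01],
       [ 0.00000000e+00,  0.00000000e+00,  0.00000000e+00,
         1.00000000e+00]])}
```

View pics/scene0.png

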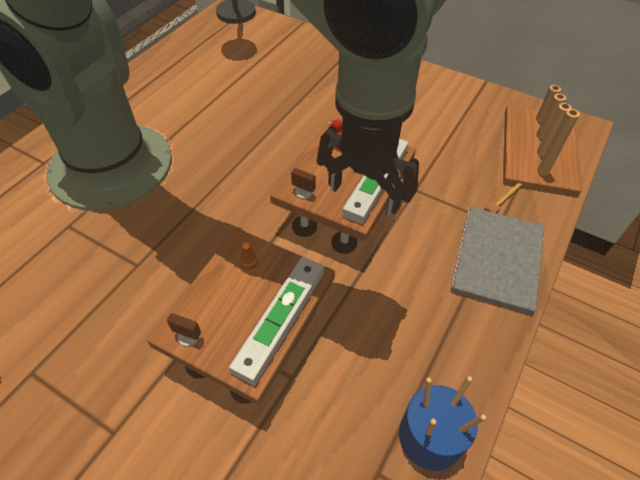

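View pics/wrist0.png

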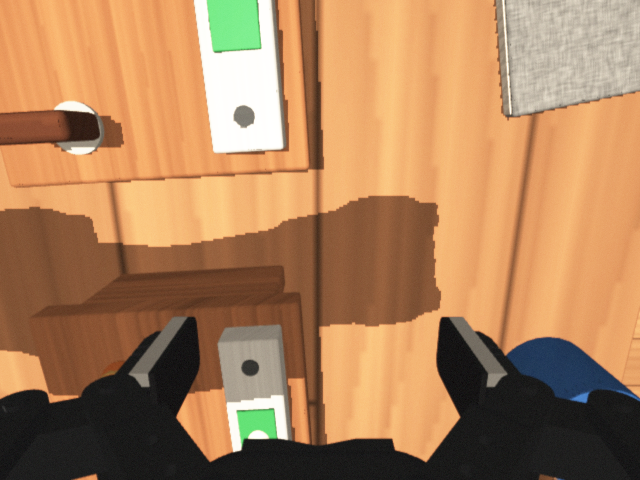

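The scene view shows the right-hand shelf (lower in the picture): knob at about (184,327), vial around (278,312), and its bubble at (288,298), so off towards the left. I'll zoom in to measure it.

```bash
python3 - <<'E'
import cv2
i=cv2.imread('pics/scene0.png')[240:410,140:350]
cv2.imwrite('pics/c1.png',cv2.resize(i,None,fx=3.5,fy=3.5,interpolation=cv2.INTER_CUBIC))
E
```

```text
(no output)
```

View pics/c1.png

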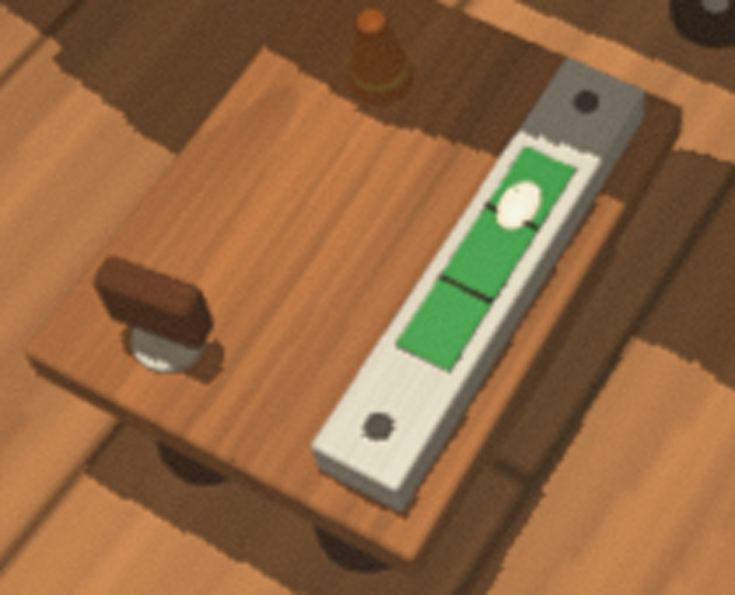

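The crop shows the bubble at crop (519,205), sitting on the left black line. The other line is centred at (466,289), and the plank and vial corners are clear. I'll back-project these points.

```bash
cat > h.py <<'E'
import numpy as np, cv2
from scipy.spatial.transform import Rotation as Ro
def camT(f,s=None):
    if 'mount' in f:
        T=np.eye(4); T[:3,:3]=Ro.from_euler('xyz',s['tool_rot']).as_matrix(); T[:3,3]=s['position']
        return T@f['mount']
    T=np.eye(4); T[:3,:3]=cv2.Rodrigues(f['rvec'])[0]; T[:3,3]=f['tvec']; return np.linalg.inv(T)
def back(f,px,z,s=None):
    px=np.atleast_2d(px).astype(float); T=camT(f,s); F=240/np.tan(np.radians(f['fovy']/2))
    d=np.c_[(px[:,0]-f['cx'])/F,(px[:,1]-f['cy'])/F,np.ones(len(px))]@T[:3,:3].T
    o=T[:3,3]; return o+d*((z-o[2])/d[:,2])[:,None]
E
python3 - <<'E'
from workcell import bot
from h import *
f=bot.grab_frame('scene'); np.set_printoptions(precision=4,suppress=True)
c=lambda p:np.array(p)/3.5+[140,240]
g=back(f,c([(525,147),(577,168),(447,370),(398,346)]),.129); m=g.mean(0); print('mid',m)
d=g[0]+g[1]-g[2]-g[3]; yaw=np.arctan2(-d[0],d[1]); print('yaw',yaw)
b=back(f,c([(519,205),(466,289),(512,217)]),.129)
u=np.array([-np.sin(yaw),np.cos(yaw),0]);print('along y',(b-m)@u)
p=back(f,c([(265,48),(30,357),(412,560),(680,110)]),.105);print(p,p.mean(0))
d=p[0]+p[3]-p[1]-p[2];y2=np.arctan2(-d[0],d[1]);e=p[3]+p[2]-p[0]-p[1];print(y2,np.arctan2(e[1],e[0]))
for y,o in((yaw,p.mean(0)),):
  R=np.array([[np.cos(y),-np.sin(y)],[np.sin(y),np.cos(y)]]);print('knob',o[:2]+R@[-.045,-.09], 'mid local',R.T@(m-o)[:2])
w=back(f,c([(98,272),(112,256),(212,292),(203,312)]),.157);print(w,w.mean(0))
E
```

```text
mid [ 0.5815 -0.1731  0.129 ]
yaw 0.05921140940057794
along y [ 0.0275 -0.0195  0.0207]
[[ 0.4156 -0.1239  0.105 ]
 [ 0.4303 -0.3079  0.105 ]
 [ 0.6236 -0.2956  0.105 ]
 [ 0.6083 -0.0504  0.105 ]] [ 0.5194 -0.1945  0.105 ]
0.0695837868268668 0.21886408606453278
knob [ 0.4798 -0.287 ] mid local [0.0632 0.0177]
[[ 0.457  -0.2762  0.157 ]
 [ 0.457  -0.2674  0.157 ]
 [ 0.5034 -0.2591  0.157 ]
 [ 0.506  -0.2681  0.157 ]] [ 0.4809 -0.2677  0.157 ]
```

The bubble on the right-hand shelf is 27.5 mm to the left, so the foot needs about 0.92 rad clockwise. The knob is near (0.481, -0.268) with the wing yawed about 0.18. I'll move above it and align the gripper.

Call:
jog_arm:
  motion:
    - [-1,-0.53,0,0.9,1]
    - [-1,-0.53,0,0,1]
    - [-1,-0.53,0,0,1]
    - [-1,-0.53,0,0,1]
    - [-1,-0.53,0,0,1]
    - [-1,-0.53,0,0,1]
    - [-1,-0.53,0,0,1]
    - [-1,-0.53,0,0,1]
    - [-0.9,-0.53,0,0,1]
    - [0,0,0,0,1]
    - [0,0,0,1,1]
    - [0,0,0,1,1]

```text
clock: 1.35
position: [0.4652, -0.2571, 0.2312]
tool_rot: [-3.141, -0.0, 1.335]
force: [-0.6, -0.0, 0.2]
grip_width: 0.0851
finger_force: 0.0
```

Call:
jog_arm:
  motion:
    - [0,0,0,1,1]
    - [0,0,0,1,1]
    - [0,0,0,1,1]
    - [0,0,0,1,1]
    - [0,0,0,1,1]
    - [0,0,0,1,1]
    - [0,0,0,1,1]
    - [0,0,0,1,1]
    - [0,0,0,1,1]
    - [0,0,0,1,1]
    - [0,0,0,1,1]
    - [0,0,0,1,1]

```text
clock: 2.55
position: [0.4654, -0.2567, 0.2311]
tool_rot: [-3.141, 0.0, 0.376]
force: [-0.4, -0.2, 0.0]
grip_width: 0.0852
finger_force: 0.0
```

Call:
jog_arm:
  motion:
    - [0,0,0,1,1]
    - [0,0,0,1,1]
    - [0,0,0,0.5,1]
    - [0,0,0,0,1]
    - [0,0,0,0,1]

```text
clock: 3.05
position: [0.4653, -0.2569, 0.2312]
tool_rot: [-3.141, 0.0, 0.181]
force: [0.1, -0.3, 0.2]
grip_width: 0.0856
finger_force: 0.0
```

```bash
python3 - <<'E'
from workcell import bot
import cv2
s=bot.observe(); print(s['clock'],s['position'],s['tool_rot'],s['qpos'])
a=bot.grab_frame('wrist')['pixels']; b=bot.grab_frame('scene')['pixels']
cv2.imwrite('pics/w1.png',a[:,:,::-1]); cv2.imwrite('pics/s1.png',b[:,:,::-1])
E
```

```text
3.05 [ 0.46530854 -0.25691588  0.23119188] [-3.14145617e+00  1.76821985e-04  1.80618382e-01] [ 0.13593002  0.39095092  0.34017974  1.85993935 -0.16080761  0.91756144
 -0.83970282]
```

View pics/w1.png

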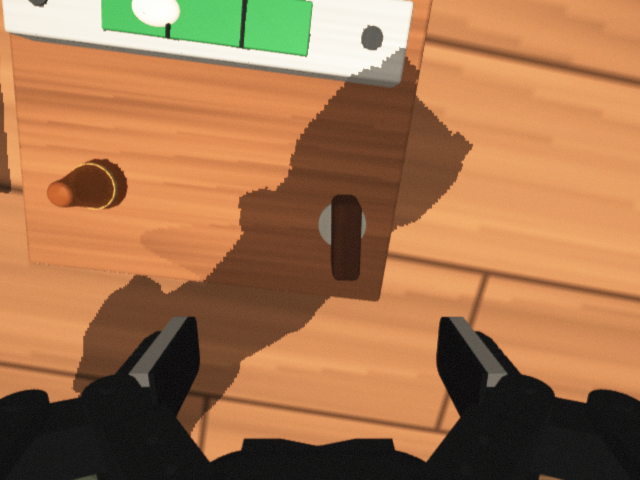

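View pics/s1.png

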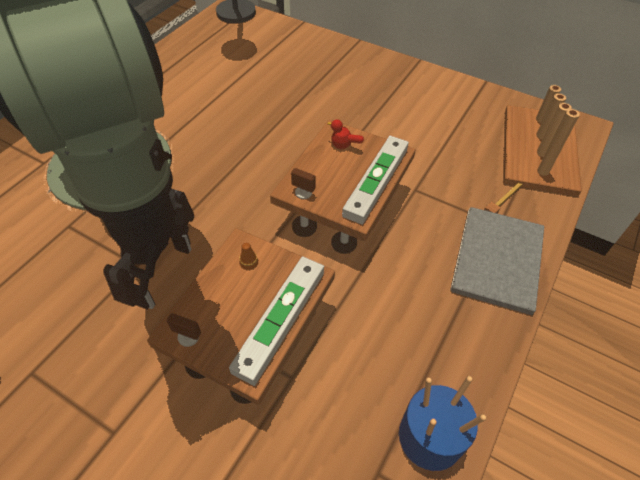

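The right shelf's bubble is at (288,298) in the scene view, off to the left. The left shelf's bubble is at (377,172), centred between its lines, so its foot stays as it is. In the wrist view the wing spans about columns 331–361 and rows 195–280. I'll segment it to locate it precisely.

```bash
python3 - <<'E'
import cv2
i=cv2.imread('pics/w1.png')[180:295,300:390]
cv2.imwrite('pics/c2.png',cv2.resize(cv2.convertScaleAbs(i,alpha=2.5),None,fx=5,fy=5,interpolation=cv2.INTER_CUBIC))
E
```

```text
(no output)
```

View pics/c2.png

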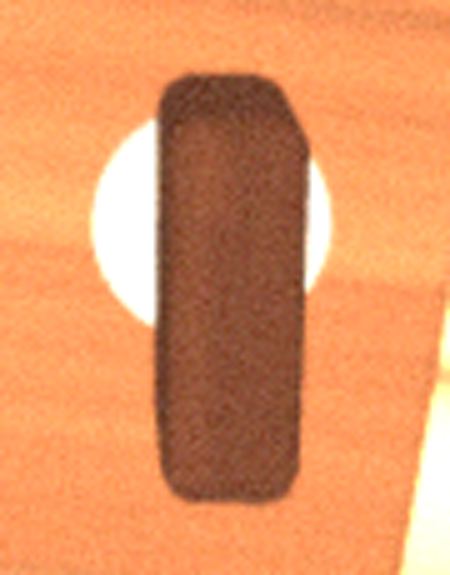

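The contrast crop shows the wing's top face at about crop (172..308, 118..500), leaning slightly.

```bash
python3 - <<'E'
from workcell import bot
from h import *
np.set_printoptions(precision=4,suppress=True)
f=bot.grab_frame('wrist'); s=bot.observe()
q=lambda p:np.array(p)/5.+[300,180]
w=back(f,q([(240,118),(231,500),(162,310),(303,310)]),.157,s)
d=w[0]-w[1]; print('len',np.linalg.norm(d),'wid',np.linalg.norm(w[2]-w[3]),'yaw',np.arctan2(d[1],d[0]),'c',(w[0]+w[1])/2)
pl=back(f,q([(211,219)]),.105,s);print('plate z.105',pl)
c=(w[0]+w[1])/2; R=Ro.from_euler('xyz',s['tool_rot']).as_matrix()
print('tool shift mm',R.T@(c-s['position'])*1000)
g=back(f,[(103,28),(312,2),(308,54)],.129,s);print(g,back(f,[(38,0),(372,38)],.129,s))
E
```

```text
len 0.0440283700345331 wid 0.01567392324349316 yaw 0.17662431518678173 c [ 0.4805 -0.2722  0.157 ]
plate z.105 [[ 0.4797 -0.2727  0.105 ]]
tool shift mm [12.3985 17.5707 74.2852]
[[ 0.5685 -0.1211  0.129 ]
 [ 0.6011 -0.2307  0.129 ]
 [ 0.5757 -0.233   0.129 ]] [[ 0.5759 -0.0865  0.129 ]
 [ 0.5898 -0.2661  0.129 ]]
```

Call:
jog_arm:
  motion:
    - [0.41,0.585,0,0,1]
    - [0,0,0.7,0,1]
    - [0,0,0.7,0,1]
    - [0,0,0.7,0,1]
    - [0,0,0.7,0,1]
    - [0,0,0.7,0,1]
    - [0,0,0,0,1]
    - [0,0,0,0,1]

```text
clock: 4.0
position: [0.4804, -0.2725, 0.1266]
tool_rot: [-3.141, 0.0, 0.179]
force: [0.5, -0.5, 1.1]
grip_width: 0.0856
finger_force: 0.0
```

Call:
jog_arm:
  motion:
    - [0,0,0,0,0]
    - [0,0,0,0,0]
    - [0,0,0,0,0]
    - [0,0,0,0,0]
    - [0,0,0,0,0]
    - [0,0,0,0,0]
    - [0,0,0,0,0]
    - [0,0,0,0,0]
    - [0,0,0,0,0]
    - [0,0,0,0,0]
  newtons: 50

```text
clock: 5.0
position: [0.4803, -0.2714, 0.1263]
tool_rot: [-3.14, 0.0, 0.179]
force: [-1.6, 5.6, 2.8]
grip_width: 0.0152
finger_force: 50.9
```

Gripped. Now press down, overshooting slightly onto the stop and easing the small side offset.

Call:
jog_arm:
  motion:
    - [0,-0.035,0.1,0,0]
    - [0,0,0.1,0,0]
    - [0,0,0.07,0,0]
    - [0,0,0,0,0]
    - [0,0,0,0,0]

```text
clock: 5.5
position: [0.4804, -0.2711, 0.1187]
tool_rot: [-3.141, -0.001, 0.179]
force: [-3.9, 5.6, 17.1]
grip_width: 0.0154
finger_force: 53.4
```

Call:
jog_arm:
  motion:
    - [0,0,0.05,0,0]
    - [0,0,0,0,0]
    - [0,0,0,0,0]

```text
clock: 5.8
position: [0.4805, -0.2712, 0.1183]
tool_rot: [-3.141, -0.001, 0.179]
force: [-10.2, 9.1, 41.3]
grip_width: 0.0156
finger_force: 57.0
```

On the stop. I'll ease the push to about 20 N and turn clockwise.

Call:
jog_arm:
  motion:
    - [0,0,-0.035,0,0]
    - [0,0,0,0.5,0]
    - [0,0,0,0.5,0]
    - [0,0,0,0.5,0]
    - [0,0,0,0.5,0]
    - [0,0,0,0,0]
  newtons: 60

```text
clock: 6.4
position: [0.4804, -0.2713, 0.1186]
tool_rot: [-3.141, -0.001, 0.017]
force: [-6.4, 5.5, 24.1]
grip_width: 0.0153
finger_force: 60.2
```

```bash
cat > bub.py <<'E'
from workcell import bot
from h import *
import sys
f=bot.grab_frame('scene'); im=f['pixels'].astype(int)
cv2.imwrite(f'pics/{sys.argv[1]}.png',f['pixels'][:,:,::-1])
m=np.array([.5815,-.1731,.129]); y=.0592; R=np.array([[np.cos(y),-np.sin(y)],[np.sin(y),np.cos(y)]])
T=np.linalg.inv(camT(f)); F=240/np.tan(np.radians(f['fovy']/2))
# rectified vial: 1 mm/5 px, columns +60..-60 mm along y, rows across
ys=np.arange(60,-60,-.2)/1e3; xs=np.arange(20,-20,-.2)/1e3
X,Y=np.meshgrid(xs,ys,indexing='ij'); P=np.stack([X,Y],-1)@R.T+m[:2]
C=np.concatenate([P,np.full(P.shape[:2]+(1,),.129)],-1)@T[:3,:3].T+T[:3,3]
u=F*C[...,0]/C[...,2]+f['cx']; v=F*C[...,1]/C[...,2]+f['cy']
r=cv2.remap(f['pixels'],u.astype('f4'),v.astype('f4'),cv2.INTER_CUBIC); cv2.imwrite(f'pics/{sys.argv[1]}r.png',r[:,:,::-1])
c=r[70:130].astype(int); g=(c[...,1]-c[...,0]>40).mean(0); b=(c[...,0]>150).mean(0); k=c.sum(2)
L=np.where(g>.5)[0]; print('green mm',ys[L[0]]*1e3,ys[L[-1]]*1e3)
bb=b*((np.arange(600)>L[0]+8)&(np.arange(600)<L[-1]-8)); i=np.where(bb>.15)[0]; print('bubble',ys[i[0]]*1e3,ys[i[-1]]*1e3,'ctr',(bb*ys).sum()/bb.sum()*1e3)
e=np.r_[r[65:75],r[125:135]].astype(int)[...,1].mean(0); 
for lo,hi in((150,260),(340,450)): print('line',ys[lo+e[lo:hi].argmin()]*1e3)
s=bot.observe(); print(s['clock'],s['force'],s['tool_rot'][2],s['position'],s['qpos'][6])
E
python3 bub.py b1
```

```text
green mm 55.99999999999994 -55.20000000000164
bubble 35.799999999999656 9.99999999999929 ctr 22.76607506546354
line 9.799999999999287
line -19.000000000001123
6.45 [-5.2057944   4.91993466 24.42664437] 0.018260066137662623 [ 0.48039163 -0.27128037  0.11861182] -0.8882809641443852
```

The bubble follows as expected, 27.5 → 22.8 mm. The remaining turn is about 0.76 rad.

Call:
jog_arm:
  motion:
    - [0,0,0,0.8,0]
    - [0,0,0,0.8,0]
    - [0,0,0,0.8,0]
    - [0,0,0,0.8,0]
    - [0,0,0,0.8,0]
    - [0,0,0,0.8,0]
    - [0,0,0,0.8,0]
    - [0,0,0,0.8,0]
    - [0,0,0,0.8,0]
    - [0,0,0,0.8,0]
    - [0,0,0,0.8,0]
    - [0,0,0,0,0]

```text
clock: 7.65
position: [0.48, -0.272, 0.1186]
tool_rot: [3.141, -0.001, -0.688]
force: [-7.6, 2.5, 25.7]
grip_width: 0.0157
finger_force: 60.4
```

```bash
python3 bub.py b2
```

```text
green mm 55.99999999999994 -55.20000000000164
bubble 14.19999999999935 -11.400000000001015 ctr 1.459729807415092
line 21.19999999999945
line -19.000000000001123
7.7 [-7.44913436  2.80391014 25.04838376] -0.6865173551724257 [ 0.48000798 -0.27196168  0.11858791] -1.43025465457791
```

Call:
jog_arm:
  motion:
    - [0,0,0,0.12,0]
    - [0,0,0,0,0]
    - [0,0,0,0,0]
    - [0,0,0,0,0]
    - [0,0,0,0,0]

```text
clock: 8.2
position: [0.48, -0.2719, 0.1186]
tool_rot: [3.142, -0.001, -0.695]
force: [-6.8, 2.2, 24.2]
grip_width: 0.0151
finger_force: 60.2
```

```bash
python3 bub.py b3
```

```text
green mm 55.99999999999994 -55.20000000000164
bubble 13.999999999999346 -11.400000000001015 ctr 1.3573972996257107
line 21.19999999999945
line -19.000000000001123
8.25 [-7.02371754  1.90653812 23.77197181] -0.6954363974225062 [ 0.48001287 -0.27196884  0.11861127] -1.4370678998270023
```

View pics/b3.png

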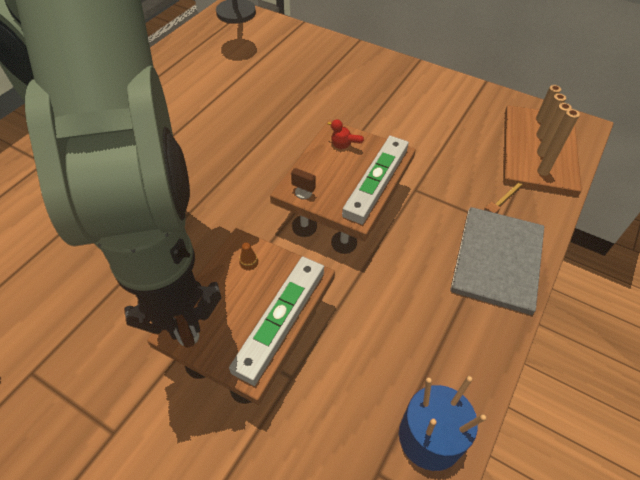

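The bubble at (279,312) lies centred between its two black lines. The dove, the horn call and the other shelf are unmoved, and the knob is held on its stop with about 24 N.

```bash
python3 -c "
from workcell import bot
print(bot.job_done())"
```

```text
the job is handed in; nothing more can be done
None
```

The right-hand shelf (the one with the horn call) was out of level. I turned its knob about 0.87 rad clockwise, its bubble now lies centred between the black lines, and I handed the job in with the knob still held down on its stop (about 24 N); the other foot and both whistles were left alone.

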